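Lay out the titration bench

TASK

Set the bench for the next titration. First set the yellow sample cup upright in the white-dotted well of the blue tray, then slide the tray, cup and all, squarely under the low head of the dosing station until it is fully home against the column. Also stand the red-capped bottle centred on top of the round stirrer, and the amber bottle on the dark mat midway between the stirrer and the green-capped bottle; keep everything upright, leave the green-capped and blue-capped bottles where they are, and let go of everything.

Things in the scene. Friction and masses are not known exactly. Their poses are not given: they have to be found in the camera images.
- cup: Yellow open plastic sample cup, straight-sided, 52 mm across, 34 mm high, 3 mm wall, 50 g. Starts standing empty on the bench. Origin: centre of its underside; z up.
- tray: Blue tray, loose, 190 (x) x 80 (y) mm, 0.28 kg, floor 4 mm, rim 10 mm high. Origin: centre of underside; +x is the end that goes under the head. There lies the cup's well, 75 x 70 mm inside, white dot at its centre x=+52, y=0. Black upright fin at the other end (x=-65, y=0; 34 mm along x, 14 thick in y, top 55 above bench): grip it to drag the tray along the bench.
- station: White dosing station, fixed. Origin on the bench; +x points into its opening. Flat head x=-90..+30 mm, 150 wide, underside 50, top 80 mm high, on grey side walls with a 100 mm wide channel between (y=0 its middle), open at x=-90. Column x=+20..+100, 140 wide, 150 high (tubes above to 250); its face x=+20 stops the tray: fully home, tray origin is at x=-75, y=0, axes parallel.
- mat: Dark rubber mat fixed to the bench, 120 mm (its x) by 350 mm (its y), 3 mm thick. Origin: centre of its underside. The stirrer stands near one end and the green-capped bottle near the other, each about 115 mm from the mat's centre, either way round; so the mat's centre is within about 5 mm of the midpoint between them.
- stirrer: Round grey magnetic stirrer with a metal top plate, fixed on the mat, 100 mm across; the flat plate is 88 mm across, its top 35 mm above the stirrer's origin (38 mm above the bench). Origin: centre of its underside.
- red_bottle: White plastic bottle with a red cap, about 0.14 kg, 52 mm across up to 60 mm above its foot, then a shoulder and a cap 36 mm across whose top is 93 mm above the foot. Origin: centre of its underside; z up. Starts on the bench.
- amber_bottle: Brown amber glass bottle with a black cap, about 0.18 kg, 52 mm across up to 60 mm above its foot, then a shoulder and a cap 36 mm across whose top is 93 mm above the foot. Origin: centre of its underside; z up. Starts on the bench.
- green_bottle: Clear glass bottle with a green cap, loose, standing on the mat: leave it, 52 mm across up to 60 mm above its foot, then a shoulder and a cap 36 mm across whose top is 93 mm above the foot. Origin: centre of its underside; z up. 
- blue_bottle: White plastic bottle with a blue cap, loose, standing on the bench among the others: leave it, 52 mm across up to 60 mm above its foot, then a shoulder and a cap 36 mm across whose top is 93 mm above the foot. Origin: centre of its underside; z up. 
Mind the look-alikes: they are no part of the job. Several things look just like the tray: the one meant starts farthest to the robot's right.

How it is judged:
On the way, in this order (a step that is already met when the one before it is completed fails the run):
1. the cup stands in the tray's well, let go, while the tray is still out in front of the station (x of cup in the frame of tray between 0.037 and 0.068 m and y of cup in the frame of tray between -0.015 and 0.015 m and z of cup in the frame of tray below 0.01 m and angle between cup's own z axis and vertical below 0.15 rad and contact force between cup and the fingers below 0.1 N and x of tray in the frame of station below -0.16 m), for 0.2 s.
2. the tray, with the cup in its well, is fully home under the head (x of cup in the frame of tray between 0.037 and 0.068 m and y of cup in the frame of tray between -0.015 and 0.015 m and z of cup in the frame of tray below 0.01 m and angle between cup's own z axis and vertical below 0.15 rad and x of tray in the frame of station above -0.087 m and y of tray in the frame of station between -0.014 and 0.014 m and angle between the x axis of tray and the x axis of station, either way round below 0.15 rad and height (world z) of tray below 0.006 m), for 0.2 s.
At the end, for the whole second after the job is handed in: Cup on the floor of the tray's well; tray flat under the head, within 12 mm of the column and 0.15 rad of square; red on the stirrer and amber on the mat, upright, within 15 mm of stirrer and mat centres; green and blue within 20 mm of their starts; all let go, at rest (all of step 2 and horizontal distance between red_bottle and stirrer below 0.015 m and z of red_bottle in the frame of stirrer between 0.031 and 0.039 m and angle between each of red_bottle, amber_bottle's own z axis and vertical below 0.1 rad and x of amber_bottle in the frame of mat between -0.015 and 0.015 m and y of amber_bottle in the frame of mat between -0.015 and 0.015 m and height (world z) of amber_bottle below 0.008 m and linear speed of each of cup, tray, red_bottle, amber_bottle below 0.02 m/s and contact force between each of cup, tray, red_bottle, amber_bottle and the fingers below 0.1 N and distance of each of green_bottle, blue_bottle from where it was at the start of the episode below 0.02 m); the robot touches nothing.
It fails at once if the cup or a bottle to be moved tips by more than about 30 degrees (angle between any of cup, red_bottle, amber_bottle's own z axis and vertical above 0.52 rad).
It fails at once if the green-capped or blue-capped bottle is shifted by more than 20 mm (distance of any of green_bottle, blue_bottle from where it was at the start of the episode above 0.02 m).
It also fails if it takes over 112 s, if anything falls off the work surface, if the arm or the gripper's body presses on something with over 40 N, if the wrist force passes 120 N, or if a joint passes its speed limit or range.

ROBOT

A 7-joint arm with a two-finger parallel gripper is mounted at the origin on the work surface. World frame = base frame: x ahead of the robot, y to its left, z up, the work surface at z = 0. Lengths are in m, angles in rad, forces in N, time in s.
With the tool pointing down it reaches from about 0.4 to 0.925 m from the base axis. Payload 4.1 kg.
Tool frame: the origin (TCP) lies on the front face of the gripper's body, between the roots of the fingers; the fingertips stand 73 mm ahead of it and the grasp point (between the pads) lies 54 mm ahead of it; z points along the fingers, y is the line along which they close (so a half turn about z gives the same grasp; the last joint's range is limited). The gripper opens to 85 mm and grips with 20 to 120 N. Pads are 22 mm wide; open, the fingers measure 114 mm over their backs; the gripper's body (76 mm by 85 mm) begins 54 mm behind the grasp point. The pads swing forward as they close: fully open they stand 13 mm farther back than shut.
Start: joints at [1.053, 0.398, 0.045, 1.537, -0.019, 1.207, -0.051], TCP at [0.264, -0.594, 0.304] pointing down, gripper open.
Joint ranges: [-2.82, 2.82], [-0.49, 2.23], [-1.37, 1.46], [0, 2.46], [-1.36, 4.5], [0.23, 2], [-2.94, 2.94]. Speed limits (rad/s): [2.57, 2.57, 3.14, 3.14, 3.14, 3.14, 3.14].

INTERFACE

Orientations are given as [roll, pitch, yaw] about the fixed x, y, z axes, in that order (R = Rz(yaw) Ry(pitch) Rx(roll)).
In Python, from cell import r gives the robot as it stands.
- The arm moves only by the tool drive_tool, never from a script. Its argument "increments" is a list of rows, each an object with "hand": the opening, from 0 (shut) to 1 (fully open); "slide": the shift along the tool's x, y, z in mm, a list of three; "rot": the turn, a rotation vector about the tool's x, y, z in degrees, a list of three. In form: [{"hand": hand, "slide": [tx, ty, tz], "rot": [rx, ry, rz]}, ...]. A call has 1 to 8 rows; each row shifts and turns the commanded pose from where the row before left it, along the tool's axes as they then stand; what a row does not reach is not made up. A row lasts 1/10 s, in which the tool goes at most 50 mm and 8.59 degrees, less where a joint would pass 70% of its speed; a pose out of reach is approached as far as the arm can. A call with a gripper value outside its range is refused whole. The fingers move at their own pace and stop on an object; "grip_force" is the grip in N (left out, the last holds). Time passes only in rows, so rows that do not move let the fingers close. It gives the time, the measured TCP pose, the force, the opening and the grip force at its end, in the units of the state.
- r.sense(): the state, without advancing time (a new reading comes with each control period).
- r.camera(name): name is "scene" or "top" or "wrist"; returns the picture (400x640x3 uint8, blue, green, red); there is no depth.
- r.camera_model(name): a dict with "fx", "fy", "cx", "cy" (pixels), "extrinsics" (4x4, takes a point from world to camera coordinates); the wrist camera has in their place "T_tool_cam" (4x4, takes a point from camera to tool coordinates, whose origin is the TCP and whose axes are the flange's). Camera axes: x right, y down, z forward; pixel columns grow to the right and rows downward; lengths in m; the calibration is good to about 2 mm. A picture is of the moment at which its call begins: read the wrist's pose just before it. camera_model takes no time and is no camera call.
- r.close_job(): hands the job in; it is judged then, once.
The state is a dict: "clock": time; "joints": joint angles; "dq": joint speeds; "effort": joint torques, N m; "ee_pos": TCP position; "ee_rot": TCP orientation; "force": force on the tool from outside, world axes, zero at the start; "torque": the same for the moment, N m; "opening": finger opening in m; "grip_force": force on a finger pad.
Only numpy, scipy, OpenCV 4.12 (cv2) and the standard library are available. Lean on these libraries where they do the work, as an engineer would, in place of code of your own. Each camera call takes 0.05 s, during which the arm holds its last target. There are 200 camera calls.

## Working session

There is one attempt and no reset: what is moved stays moved. The work goes in short steps, Python scripts to look and compute and a tool call to move; the robot and the scene stay as the last step left them, time stands still between calls to the robot, and variables do not carry over. Pictures are saved under pics/ and viewed, at most 14 in all, crops included, and the job is handed in when it is done.

Besides the shell and the picture viewer there is one more tool, called after "Emit:" as a command line: name --argument value ..., lists and objects as JSON in quotes. drive_tool: Moves the arm, as the interface text tells. Its arguments: {"type":"object","properties":{"increments":{"type":"array","items":{"type":"object","properties":{"hand":{"type":"number"},"slide":{"type":"array","items":{"type":"number"}},"rot":{"type":"array","items":{"type":"number"}}}}},"grip_force":{"type":"number"}},"required":["increments"]}

```bash
mkdir -p pics; ls
cat > h.py <<'E'
from cell import r
import numpy as np, cv2
from scipy.spatial.transform import Rotation as R
def ray(name,u,v,z,T=None):
    m=r.camera_model(name)
    d=np.array([(u-m['cx'])/m['fx'],(v-m['cy'])/m['fy'],1.])
    if name=='wrist': M=T@np.array(m['T_tool_cam'])
    else: M=np.linalg.inv(np.array(m['extrinsics']))
    d=M[:3,:3]@d; o=M[:3,3]
    return (o+d*(z-o[2])/d[2])
def proj(name,p):
    m=r.camera_model(name); c=(np.array(m['extrinsics'])@np.append(p,1))[:3]
    return m['fx']*c[0]/c[2]+m['cx'],m['fy']*c[1]/c[2]+m['cy']
def pose():
    s=r.sense(); T=np.eye(4); T[:3,:3]=R.from_euler('xyz',s['ee_rot']).as_matrix(); T[:3,3]=s['ee_pos']; return T
def snap(name,f,crop=None,k=1):
    im=np.array(r.camera(name))
    cv2.imwrite('pics/'+f+'_raw.png',im)
    if crop: x,y,w,h=crop; im=im[y:y+h,x:x+w]
    im=cv2.resize(im,None,fx=k,fy=k,interpolation=cv2.INTER_CUBIC); cv2.imwrite('pics/'+f+'.png',im)
def go(x,y,z,yaw=None):
    """print slide (mm, tool axes) and yaw rotation needed; tool stays pointing down"""
    T=pose(); print('slide',np.round(T[:3,:3].T@(np.array([x,y,z])-T[:3,3])*1000,1),'rpy',np.round(np.degrees(R.from_matrix(T[:3,:3]).as_euler('xyz')),2))
E
python3 - <<'E'
from h import *
snap('top','top1',None,1.25); snap('scene','sc1',None,1.25)
print(r.sense()); 
for n in('top','scene'):
    m=r.camera_model(n);print(n,m['fx'],m['cx'],m['cy'],np.round(np.linalg.inv(np.array(m['extrinsics'])),3).tolist())
print(np.round(r.camera_model('wrist')['T_tool_cam'],3).tolist())
E
```

```text
pics
{'clock': 0.1, 'joints': array([ 1.05299939,  0.39913086,  0.04506067,  1.53773419, -0.01871551,
        1.2069281 , -0.05074312]), 'dq': array([-3.86350338e-05,  6.19455032e-04,  6.91470441e-04, -4.52863423e-03,
        4.80656780e-04, -3.76847415e-04, -3.57917020e-04]), 'effort': array([ 3.03469642e-03, -4.76267552e+01,  1.36975039e+00, -2.54953158e+01,
        1.19289901e-02,  5.09754129e-03,  1.36821890e-05]), 'ee_pos': array([ 0.26417273, -0.59341438,  0.30296826]), 'ee_rot': array([-3.13981807e+00,  1.18355966e-04,  4.18838311e-01]), 'force': array([ 0.01561608,  0.74807527, -0.53201563]), 'torque': array([ 0.00592633,  0.02030255, -0.0283067 ]), 'grip_force': 0.0, 'opening': 0.08578793854945926}
top 475.6545527594495 317.1628599181692 199.36298780448638 [[-0.005, -0.996, 0.084, 0.364], [-1.0, 0.004, -0.003, 0.001], [0.003, -0.084, -0.996, 1.231], [0.0, 0.0, 0.0, 1.0]]
scene 406.02296279390947 322.4533124942825 198.22556098125077 [[0.323, 0.679, -0.659, 1.118], [0.946, -0.229, 0.228, -0.219], [0.004, -0.697, -0.717, 0.761], [0.0, 0.0, 0.0, 1.0]]
[[-0.001, -0.953, -0.304, 0.079], [1.0, -0.001, 0.001, -0.001], [-0.001, -0.304, 0.953, -0.07], [0.0, 0.0, 0.0, 1.0]]
```

View pics/top1.png

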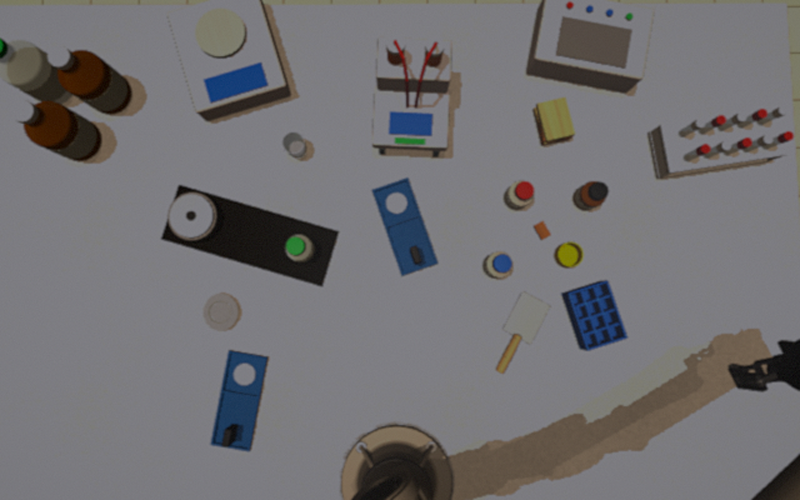

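View pics/sc1.png

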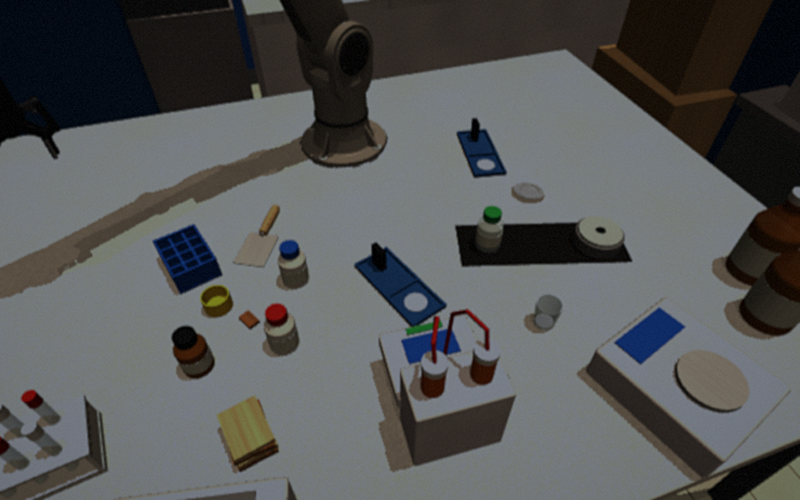

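The top view (1.25×) shows the task tray at about (405,227), with its dot at (396,203) and fin at (417,255). The station sits above it, the mat, stirrer and green bottle are at left, and red (522,190), amber (595,193), blue (500,264) and the cup (568,255) are at right. Next, enlarged crops.

Run:
```python
from h import *
im=cv2.imread('pics/top1_raw.png')
def c(x,y,w,h,k): 
    o=cv2.resize(im[y:y+h,x:x+w],None,fx=k,fy=k,interpolation=cv2.INTER_CUBIC)
    o=cv2.convertScaleAbs(o,alpha=1.5)
    for i in range(0,w,10): cv2.line(o,(i*k,0),(i*k,4 if i%50 else 12),(0,0,255),1)
    for i in range(0,h,10): cv2.line(o,(0,i*k),(4 if i%50 else 12,i*k),(0,0,255),1)
    return o
cv2.imwrite('pics/c1.png',c(280,20,100,110,5)); 
cv2.imwrite('pics/c2.png',c(120,140,160,100,5)); cv2.imwrite('pics/c3.png',c(370,130,130,110,5))
cv2.imwrite('pics/c4.png',c(285,130,80,100,6))
```

```text
(no output)
```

View pics/c1.png

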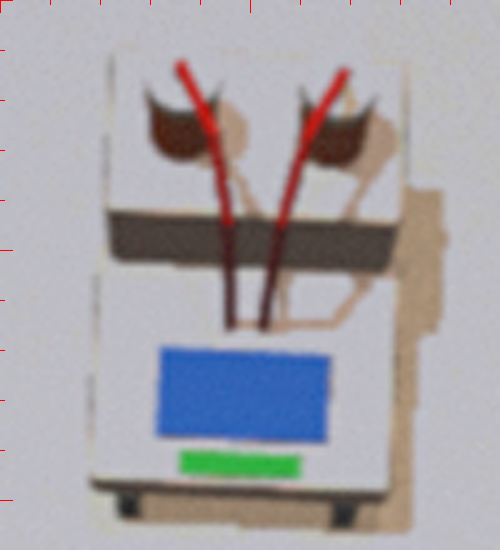

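View pics/c2.png

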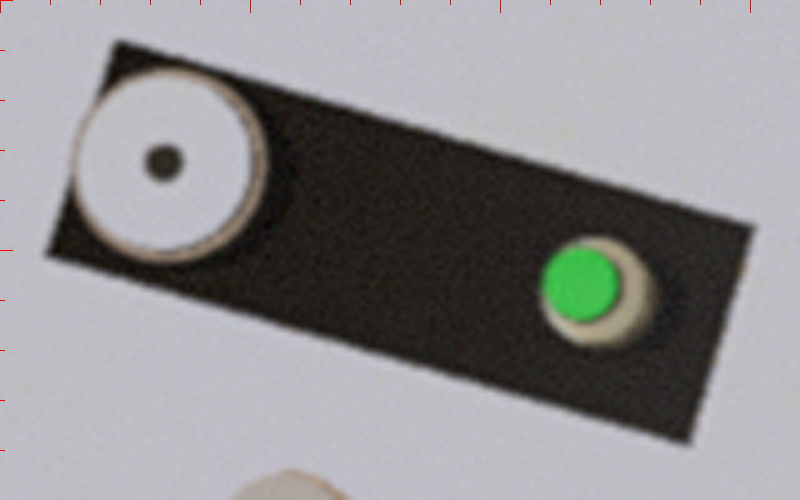

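View pics/c3.png

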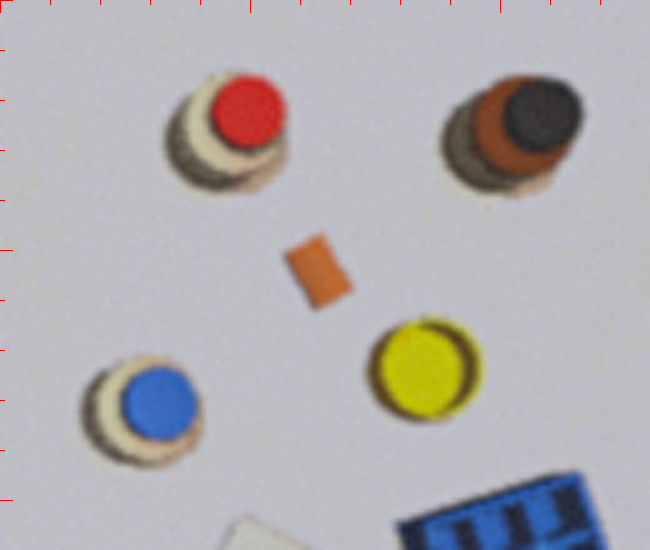

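View pics/c4.png

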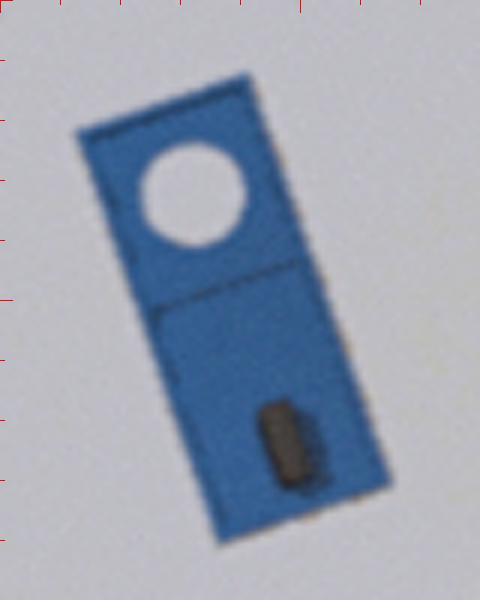

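Run:
```python
from h import *
def P(u,v,k,x,y,z): return ray('top',u/k+x-.4,v/k+y-.4,z)[:2]
q=lambda n,a:print(n,np.round(a,4))
L=P(91,481,5,280,20,.08);Rr=P(388,493,5,280,20,.08); cL=P(109,211,5,280,20,.15); cR=P(402,222,5,280,20,.15)
bL=P(113,262,5,280,20,.08); bR=P(386,272,5,280,20,.08)
for n,a,b in(('headfront',L,Rr),('coltop',cL,cR),('colbase',bL,bR)):
    d=a-b; q(n,[*((a+b)/2),np.linalg.norm(d),np.degrees(np.arctan2(-d[0],d[1]))])
c=[P(u,v,6,285,130,.01) for u,v in((80,132),(250,75),(392,484),(218,544))]
f=(c[0]+c[1])/2-(c[2]+c[3])/2; q('tray c',np.mean(c,0)); q('len,yaw',[np.linalg.norm(f),np.degrees(np.arctan2(f[1],f[0]))])
q('dot',P(194,194,6,285,130,.004)); 
fb=P(282,443,6,285,130,.055); q('fin top',P(281,440,6,285,130,.055))
q('stirrer dot',P(164,162,5,120,140,.038)); q('plate',P(166,160,5,120,140,.038))
m=[P(u,v,5,120,140,.003) for u,v in((116,41),(755,228),(691,444),(46,257))]
q('mat c',np.mean(m,0)); 
q('green',P(581,284,5,120,140,.096))
f=(m[1]+m[2]-m[0]-m[3])/2;q('mat len dir',[np.linalg.norm(f),np.degrees(np.arctan2(f[1],f[0]))])
q('red',P(249,111,5,370,130,.093));q('amber',P(543,114,5,370,130,.093));q('blue',P(160,403,5,370,130,.093))
q('cup inside floor',P(422,370,5,370,130,.003)); q('cup rim',P(428,368,5,370,130,.034))
```

```text
headfront [ 0.664  -0.0296  0.1465 -2.5841]
coltop [ 0.7745 -0.036   0.137  -2.4182]
colbase [ 0.7753 -0.0353  0.1357 -2.3644]
tray c [ 0.5143 -0.0205]
len,yaw [ 0.1879 18.3841]
dot [ 0.5647 -0.0032]
fin top [ 0.4535 -0.0385]
stirrer dot [0.5352 0.4126]
plate [0.5363 0.4116]
mat c [0.498  0.3008]
green [0.4671 0.1917]
mat len dir [   0.3487 -106.5   ]
red [ 0.5739 -0.2513]
amber [ 0.5718 -0.3938]
blue [ 0.4324 -0.2054]
cup inside floor [ 0.4543 -0.3578]
cup rim [ 0.453  -0.3519]
```

```bash
cat >> h.py <<'E'
def plan(x,y,z,yaw):
    T=pose(); A=R.from_euler('xyz',[np.pi,0,np.radians(yaw)])
    print('rot',np.round(np.degrees((R.from_matrix(T[:3,:3]).inv()*A).as_rotvec()),2),'then slide',np.round(A.inv().apply(np.array([x,y,z])-T[:3,3])*1000,1),
     'at',np.round(T[:3,3],4),'opening',round(r.sense()['opening'],4),'t',r.sense()['clock'])
E
python3 -c "
from h import *
plan(.4535,-.355,.25,18.4)"
```

```text
rot [-0.1   0.01  5.6 ] then slide [ 254.9 -166.5   53. ] at [ 0.2642 -0.5934  0.303 ] opening 0.0858 t 0.1
```

Emit:
drive_tool --increments '[{"hand": 1, "slide": [0, 0, 0], "rot": [0, 0, 5.6]}, {"hand": 1, "slide": [36.4, -23.8, 0], "rot": [0, 0, 0]}, {"hand": 1, "slide": [36.4, -23.8, 0], "rot": [0, 0, 0]}, {"hand": 1, "slide": [36.4, -23.8, 0], "rot": [0, 0, 0]}, {"hand": 1, "slide": [36.4, -23.8, 0], "rot": [0, 0, 0]}, {"hand": 1, "slide": [36.4, -23.8, 0], "rot": [0, 0, 0]}, {"hand": 1, "slide": [36.4, -23.8, 0], "rot": [0, 0, 0]}, {"hand": 1, "slide": [36.4, -23.8, 0], "rot": [0, 0, 0]}]'

```text
clock: 0.9
ee_pos: [0.4542, -0.3537, 0.3036]
ee_rot: [-3.141, 0.0, 0.321]
force: [0.6, -0.5, -0.1]
opening: 0.0852
grip_force: 0.0
```

Emit:
drive_tool --increments '[{"hand": 1, "slide": [0, 0, 25], "rot": [0, 0, 0]}, {"hand": 1, "slide": [0, 0, 25], "rot": [0, 0, 0]}, {"hand": 1, "slide": [0, 0, 0], "rot": [0, 0, 0]}, {"hand": 1, "slide": [0, 0, 0], "rot": [0, 0, 0]}]'

```text
clock: 1.3
ee_pos: [0.4532, -0.3554, 0.2538]
ee_rot: [-3.141, 0.001, 0.321]
force: [0.4, 0.1, 0.9]
opening: 0.0848
grip_force: 0.0
```

```bash
python3 -c "
from h import *
T=pose();np.save('T1',T);snap('wrist','w1')
plan(.4535,-.355,.078,18.4)
m=r.camera_model('wrist');M=T@np.array(m['T_tool_cam'])
for p in ((.4535,-.355,.034),(.4535,-.355,0)):
  c=np.linalg.inv(M)@np.append(p,1);print(c[0]/c[2]*m['fx']+m['cx'],c[1]/c[2]*m['fy']+m['cy'])
im=cv2.imread('pics/w1.png');h=cv2.inRange(cv2.cvtColor(im,cv2.COLOR_BGR2HSV),(24,120,60),(36,255,255));n,l,s,c=cv2.connectedComponentsWithStats(h);print(s[1:][s[1:,4]>100],c[1:][s[1:,4]>100])"
```

```text
rot [ 0.06 -0.03 -0.05] then slide [ 1.000e-01 -9.000e-01  1.767e+02] at [ 0.4537 -0.3559  0.2547] opening 0.0857 t 1.35
317.99139241131144 186.66423299930992
317.96724311490675 179.2716125445284
[[295 163  46  32 901]] [[318.23751387 177.1809101 ]]
```

View pics/w1.png

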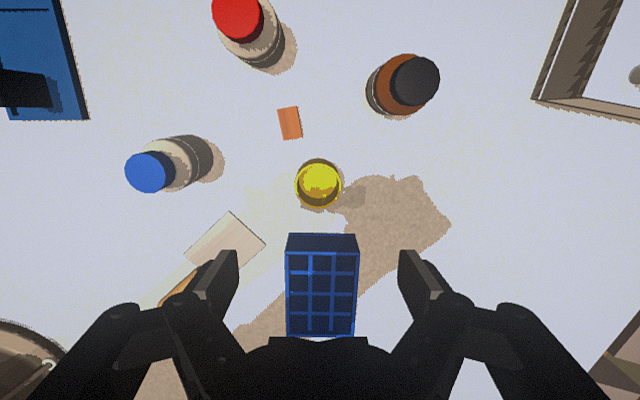

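The wrist view shows the cup at about (319,185), where it was predicted. The rack edge is about 50 mm behind it, so it clears the gripper. Descending.

Emit:
drive_tool --increments '[{"hand": 1, "slide": [0, -1, 45], "rot": [0, 0, 0]}, {"hand": 1, "slide": [0, 0, 45], "rot": [0, 0, 0]}, {"hand": 1, "slide": [0, 0, 45], "rot": [0, 0, 0]}, {"hand": 1, "slide": [0, 0, 27], "rot": [0, 0, 0]}, {"hand": 1, "slide": [0, 0, 15], "rot": [0, 0, 0]}, {"hand": 1, "slide": [0, 0, 0], "rot": [0, 0, 0]}, {"hand": 0.4, "slide": [0, 0, 0], "rot": [0, 0, 0]}, {"hand": 0.4, "slide": [0, 0, 0], "rot": [0, 0, 0]}]' --grip_force 20

```text
clock: 2.15
ee_pos: [0.4547, -0.3555, 0.0791]
ee_rot: [3.138, -0.003, 0.321]
force: [0.2, -0.4, 0.8]
opening: 0.0588
grip_force: 0.0
```

Emit:
drive_tool --increments '[{"hand": 0.4, "slide": [0, 0, 0], "rot": [0, 0, 0]}, {"hand": 0.4, "slide": [0, 0, 0], "rot": [0, 0, 0]}, {"hand": 0.4, "slide": [0, 0, 0], "rot": [0, 0, 0]}, {"hand": 0.4, "slide": [0, 0, 0], "rot": [0, 0, 0]}]'

```text
clock: 2.55
ee_pos: [0.4545, -0.3553, 0.0791]
ee_rot: [3.138, -0.002, 0.321]
force: [-0.8, -0.4, 7.8]
opening: 0.0509
grip_force: 21.0
```

Emit:
drive_tool --increments '[{"hand": 0.4, "slide": [0, 0, -10], "rot": [0, 0, 0]}, {"hand": 0.4, "slide": [0, 0, -30], "rot": [0, 0, 0]}, {"hand": 0.4, "slide": [0, 0, -40], "rot": [0, 0, 0]}, {"hand": 0.4, "slide": [0, 0, -40], "rot": [0, 0, 0]}, {"hand": 0.4, "slide": [0, 0, -30], "rot": [0, 0, 0]}, {"hand": 0.4, "slide": [0, 0, 0], "rot": [0, 0, 0]}]'

```text
clock: 3.15
ee_pos: [0.4555, -0.356, 0.233]
ee_rot: [3.133, -0.006, 0.321]
force: [1.0, -0.5, -0.9]
opening: 0.0505
grip_force: 21.3
```

```bash
python3 -c "
from h import *
plan(.564,-.0035,.23,18.4)"
```

```text
rot [ 0.51 -0.37 -0.01] then slide [ 214.2 -300.2    3. ] at [ 0.4555 -0.356   0.233 ] opening 0.0505 t 3.15
```

Emit:
drive_tool --increments '[{"hand": 0.4, "slide": [10, -14, 0], "rot": [0, 0, 0]}, {"hand": 0.4, "slide": [22, -31, 0], "rot": [0, 0, 0]}, {"hand": 0.4, "slide": [28, -39, 0], "rot": [0, 0, 0]}, {"hand": 0.4, "slide": [28, -39, 0], "rot": [0, 0, 0]}, {"hand": 0.4, "slide": [28, -39, 0], "rot": [0, 0, 0]}, {"hand": 0.4, "slide": [28, -39, 0], "rot": [0, 0, 0]}, {"hand": 0.4, "slide": [28, -39, 0], "rot": [0, 0, 0]}, {"hand": 0.4, "slide": [22, -31, 0], "rot": [0, 0, 0]}]'

```text
clock: 3.95
ee_pos: [0.5517, -0.0326, 0.2268]
ee_rot: [-3.141, 0.0, 0.324]
force: [0.5, 0.3, -1.0]
opening: 0.0506
grip_force: 21.3
```

Emit:
drive_tool --increments '[{"hand": 0.4, "slide": [14, -20, 0], "rot": [0, 0, 0]}, {"hand": 0.4, "slide": [6, -9, 0], "rot": [0, 0, 0]}, {"hand": 0.4, "slide": [0, 0, 0], "rot": [0, 0, 0]}, {"hand": 0.4, "slide": [0, 0, 0], "rot": [0, 0, 0]}]'

```text
clock: 4.35
ee_pos: [0.561, -0.0041, 0.2266]
ee_rot: [3.141, 0.002, 0.319]
force: [0.2, -0.5, -0.8]
opening: 0.0512
grip_force: 21.3
```

```bash
python3 -c "
from h import *
T=pose();plan(.564,-.0035,.085,18.4)
snap('wrist','w2')
m=r.camera_model('wrist');M=T@np.array(m['T_tool_cam'])
for p in ((.564,-.0035,.004),(.4535,-.0385,.055)):
  c=np.linalg.inv(M)@np.append(p,1);print(c[0]/c[2]*m['fx']+m['cx'],c[1]/c[2]*m['fy']+m['cy'])"
```

```text
rot [ 0.06  0.09 -0.11] then slide [  3.    0.4 141.6] at [ 0.561  -0.0041  0.2266] opening 0.0512 t 4.35
318.26796689867075 183.53390058587186
317.0617265723919 303.1004672801539
```

View pics/w2.png

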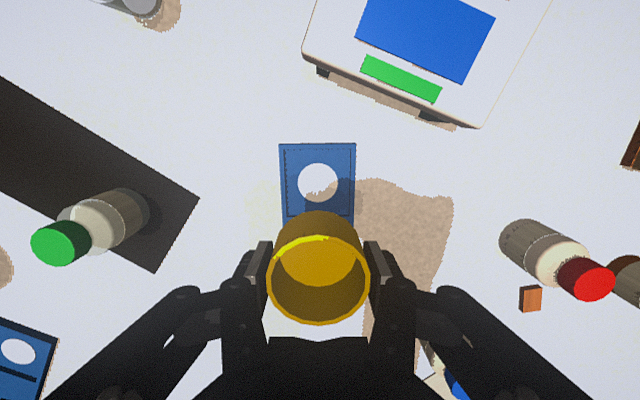

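The dot is at (318,182), within 1 px of the prediction, and the cup is held level. Lowering it.

Emit:
drive_tool --increments '[{"hand": 0.4, "slide": [3, 0, 30], "rot": [0, 0, 0]}, {"hand": 0.4, "slide": [0, 0, 40], "rot": [0, 0, 0]}, {"hand": 0.4, "slide": [0, 0, 40], "rot": [0, 0, 0]}, {"hand": 0.4, "slide": [0, 0, 20], "rot": [0, 0, 0]}, {"hand": 0.4, "slide": [0, 0, 8], "rot": [0, 0, 0]}, {"hand": 0.4, "slide": [0, 0, 3], "rot": [0, 0, 0]}, {"hand": 0.4, "slide": [0, 0, 0], "rot": [0, 0, 0]}, {"hand": 0.4, "slide": [0, 0, 0], "rot": [0, 0, 0]}]'

```text
clock: 5.2
ee_pos: [0.5655, -0.0016, 0.0873]
ee_rot: [3.141, -0.003, 0.321]
force: [0.8, -0.3, -0.6]
opening: 0.0507
grip_force: 21.3
```

Emit:
drive_tool --increments '[{"hand": 0.4, "slide": [0, 0, 2], "rot": [0, 0, 0]}, {"hand": 0.4, "slide": [0, 0, 1], "rot": [0, 0, 0]}, {"hand": 0.4, "slide": [0, 0, 1], "rot": [0, 0, 0]}, {"hand": 0.4, "slide": [0, 0, 0], "rot": [0, 0, 0]}, {"hand": 0.4, "slide": [0, 0, 0], "rot": [0, 0, 0]}]'

```text
clock: 5.7
ee_pos: [0.5648, -0.0012, 0.0831]
ee_rot: [3.141, -0.001, 0.321]
force: [-2.6, -0.3, 6.4]
opening: 0.0504
grip_force: 21.9
```

Contact with the floor, so release and rise.

Emit:
drive_tool --increments '[{"hand": 0.75, "slide": [0, 0, 0], "rot": [0, 0, 0]}, {"hand": 0.8, "slide": [0, 0, 0], "rot": [0, 0, 0]}, {"hand": 1, "slide": [0, 0, 0], "rot": [0, 0, 0]}, {"hand": 1, "slide": [0, 0, -5], "rot": [0, 0, 0]}, {"hand": 1, "slide": [0, 0, -30], "rot": [0, 0, 0]}, {"hand": 1, "slide": [0, 0, -50], "rot": [0, 0, 0]}, {"hand": 1, "slide": [0, 0, -30], "rot": [0, 0, 0]}, {"hand": 1, "slide": [0, 0, 0], "rot": [0, 0, 0]}]'

```text
clock: 6.5
ee_pos: [0.5676, -0.0009, 0.2023]
ee_rot: [3.138, -0.01, 0.321]
force: [1.0, -0.0, 0.7]
opening: 0.0853
grip_force: 0.0
```

```bash
python3 -c "
from h import *
T=pose();plan(.4525,-.041,.2,18.4)
snap('wrist','w3')
m=r.camera_model('wrist');M=T@np.array(m['T_tool_cam'])
for p in ((.564,-.0035,.004),(.564,-.0035,.038),(.4535,-.0385,.055)):
  c=np.linalg.inv(M)@np.append(p,1);print(c[0]/c[2]*m['fx']+m['cx'],c[1]/c[2]*m['fy']+m['cy'])"
```

```text
rot [ 0.18 -0.57 -0.01] then slide [-121.9    1.7    2.3] at [ 0.5676 -0.0009  0.2023] opening 0.0853 t 6.5
318.8480997394635 198.56312317259645
319.1416679972177 209.59378510980733
317.4883100542216 328.4508666015281
```

View pics/w3.png

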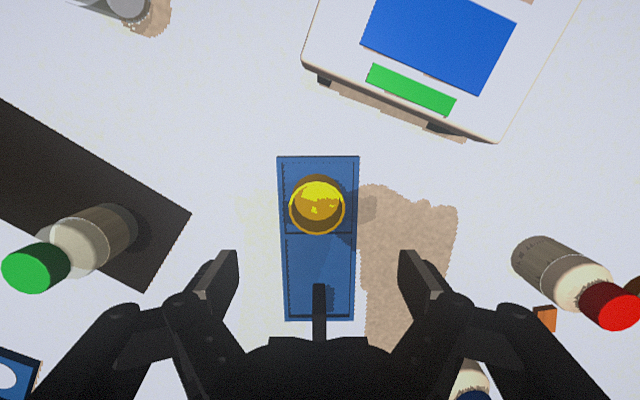

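The cup stands centred in the well at (317,207), and the fin runs along column 319 between the fingers. Moving to the fin.

Emit:
drive_tool --increments '[{"hand": 1, "slide": [-40, 0, 0], "rot": [0, 0, 0]}, {"hand": 1, "slide": [-40, 0, 0], "rot": [0, 0, 0]}, {"hand": 1, "slide": [-40, 0, 0], "rot": [0, 0, 0]}, {"hand": 1, "slide": [0, 0, 40], "rot": [0, 0, 0]}, {"hand": 1, "slide": [0, 0, 30], "rot": [0, 0, 0]}, {"hand": 1, "slide": [0, 0, 0], "rot": [0, 0, 0]}, {"hand": 1, "slide": [0, 0, 0], "rot": [0, 0, 0]}]'

```text
clock: 7.25
ee_pos: [0.45, -0.039, 0.1263]
ee_rot: [-3.141, 0.002, 0.321]
force: [0.5, 0.0, -0.5]
opening: 0.0854
grip_force: 0.0
```

```bash
python3 -c "
from h import *
plan(.453,-.040,.094,18.4)"
```

```text
rot [-0.06  0.13  0.01] then slide [ 2.5  1.9 32.3] at [ 0.45   -0.039   0.1263] opening 0.0854 t 7.25
```

Emit:
drive_tool --increments '[{"hand": 1, "slide": [2.5, 1.5, 16], "rot": [0, 0, 0]}, {"hand": 1, "slide": [0, 0, 16], "rot": [0, 0, 0]}, {"hand": 0.4, "slide": [0, 0, 0], "rot": [0, 0, 0]}, {"hand": 0.3, "slide": [0, 0, 0], "rot": [0, 0, 0]}, {"hand": 0.2, "slide": [0, 0, 0], "rot": [0, 0, 0]}, {"hand": 0.1, "slide": [0, 0, 0], "rot": [0, 0, 0]}, {"hand": 0, "slide": [0, 0, 0], "rot": [0, 0, 0]}, {"hand": 0, "slide": [0, 0, 0], "rot": [0, 0, 0]}]' --grip_force 40

```text
clock: 8.05
ee_pos: [0.454, -0.0398, 0.0957]
ee_rot: [3.141, -0.001, 0.321]
force: [-1.2, 0.3, 5.6]
opening: 0.0134
grip_force: 40.2
```

Emit:
drive_tool --increments '[{"hand": 0, "slide": [0, 0, 0], "rot": [0, 0, 0]}, {"hand": 0, "slide": [0, 0, 0], "rot": [0, 0, 0]}, {"hand": 0, "slide": [0, 0, 0], "rot": [0, 0, 0]}]'

```text
clock: 8.35
ee_pos: [0.454, -0.0398, 0.0957]
ee_rot: [3.141, -0.001, 0.321]
force: [-1.3, 0.7, 6.5]
opening: 0.0137
grip_force: 40.3
```

```bash
python3 -c "
from h import *
plan(.614,-.0275,.094,-2.5);plan(.53,-.0238,.094,-2.5)"
```

```text
rot [ 0.03 -0.06 20.91] then slide [159.4 -19.3   1.7] at [ 0.454  -0.0398  0.0957] opening 0.0137 t 8.35
rot [ 0.03 -0.06 20.91] then slide [ 75.3 -19.3   1.7] at [ 0.454  -0.0398  0.0957] opening 0.0137 t 8.35
```

Emit:
drive_tool --increments '[{"hand": 0, "slide": [0, 0, 0], "rot": [0, 0, 1.5]}, {"hand": 0, "slide": [0, 0, 0], "rot": [0, 0, 3]}, {"hand": 0, "slide": [0, 0, 0], "rot": [0, 0, 4]}, {"hand": 0, "slide": [0, 0, 0], "rot": [0, 0, 4]}, {"hand": 0, "slide": [0, 0, 0], "rot": [0, 0, 4]}, {"hand": 0, "slide": [0, 0, 0], "rot": [0, 0, 3]}, {"hand": 0, "slide": [0, 0, 0], "rot": [0, 0, 1.4]}, {"hand": 0, "slide": [0, 0, 0], "rot": [0, 0, 0]}]'

```text
clock: 9.15
ee_pos: [0.4547, -0.039, 0.0957]
ee_rot: [-3.141, -0.003, -0.043]
force: [0.8, 2.5, 5.9]
opening: 0.0134
grip_force: 40.2
```

Emit:
drive_tool --increments '[{"hand": 0, "slide": [2, -2.5, 0], "rot": [0, 0, 0]}, {"hand": 0, "slide": [4, -4, 0], "rot": [0, 0, 0]}, {"hand": 0, "slide": [5, -5, 0], "rot": [0, 0, 0]}, {"hand": 0, "slide": [4, -4, 0], "rot": [0, 0, 0]}, {"hand": 0, "slide": [3, -2.5, 0], "rot": [0, 0, 0]}, {"hand": 0, "slide": [2, -1, 0], "rot": [0, 0, 0]}, {"hand": 0, "slide": [0, 0, 0], "rot": [0, 0, 0]}, {"hand": 0, "slide": [0, 0, 0], "rot": [0, 0, 0]}]'

```text
clock: 9.95
ee_pos: [0.4694, -0.0269, 0.0955]
ee_rot: [3.135, 0.012, -0.05]
force: [-13.3, -9.2, 25.3]
opening: 0.0133
grip_force: 43.1
```

```bash
python3 -c "
from h import *
plan(.614,-.0275,.094,-2.5)
snap('top','t2',(270,20,110,200),3)
snap('wrist','w4',None,1)
a=cv2.imread('pics/t2.png');b=cv2.imread('pics/w4.png')
o=np.zeros((600,330+470,3),np.uint8);o[:,:330]=a;o[:300,330:]=cv2.resize(b,(470,300));cv2.imwrite('pics/m4.png',o)"
```

```text
rot [ 0.39  0.68 -0.35] then slide [144.5  -5.7   1.5] at [ 0.4694 -0.0269  0.0955] opening 0.0133 t 9.95
```

View pics/m4.png

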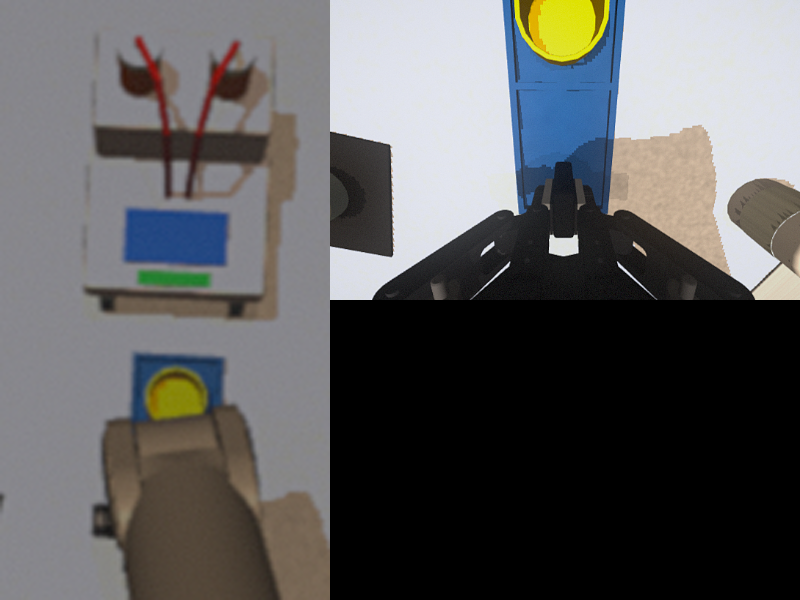

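The tray is square behind the channel with the cup centred in the well. It is pressed down by about 25 N and lags behind the command, so I'll ease up slightly and recheck.

Emit:
drive_tool --increments '[{"hand": 0, "slide": [0, 0, -0.7], "rot": [0, 0, 0]}, {"hand": 0, "slide": [0, 0, -0.6], "rot": [0, 0, 0]}, {"hand": 0, "slide": [0, 0, 0], "rot": [0, 0, 0]}, {"hand": 0, "slide": [0, 0, 0], "rot": [0, 0, 0]}]'

```text
clock: 10.45
ee_pos: [0.4734, -0.0217, 0.0956]
ee_rot: [3.141, 0.002, -0.043]
force: [-1.1, -1.2, -2.0]
opening: 0.0132
grip_force: 39.4
```

```bash
python3 -c "
from h import *
plan(.614,-.0275,.094,-2.5)"
```

```text
rot [0.03 0.13 0.02] then slide [140.7  -0.4   1.6] at [ 0.4734 -0.0217  0.0956] opening 0.0132 t 10.45
```

Now aligned with almost no force. Sliding in.

Emit:
drive_tool --increments '[{"hand": 0, "slide": [5, 0, 0], "rot": [0, 0, 0]}, {"hand": 0, "slide": [9, 0, 0], "rot": [0, 0, 0]}, {"hand": 0, "slide": [12, 0, 0], "rot": [0, 0, 0]}, {"hand": 0, "slide": [12, 0, 0], "rot": [0, 0, 0]}, {"hand": 0, "slide": [12, 0, 0], "rot": [0, 0, 0]}, {"hand": 0, "slide": [10, 0, 0], "rot": [0, 0, 0]}, {"hand": 0, "slide": [6, 0, 0], "rot": [0, 0, 0]}, {"hand": 0, "slide": [0, 0, 0], "rot": [0, 0, 0]}]'

```text
clock: 11.25
ee_pos: [0.5413, -0.0245, 0.0961]
ee_rot: [-3.141, -0.001, -0.044]
force: [0.4, 0.3, -4.3]
opening: 0.0135
grip_force: 39.1
```

```bash
python3 -c "
from h import *
plan(.614,-.0275,.094,-2.5)"
```

```text
rot [-0.01 -0.06 -0.  ] then slide [72.7 -0.1  2.1] at [ 0.5413 -0.0245  0.0961] opening 0.0135 t 11.25
```

Emit:
drive_tool --increments '[{"hand": 0, "slide": [5, 0, 0], "rot": [0, 0, 0]}, {"hand": 0, "slide": [10, 0, 0], "rot": [0, 0, 0]}, {"hand": 0, "slide": [12, 0, 0], "rot": [0, 0, 0]}, {"hand": 0, "slide": [12, 0, 0], "rot": [0, 0, 0]}, {"hand": 0, "slide": [12, 0, 0], "rot": [0, 0, 0]}, {"hand": 0, "slide": [8, 0, 0], "rot": [0, 0, 0]}, {"hand": 0, "slide": [5, 0, 0], "rot": [0, 0, 0]}, {"hand": 0, "slide": [3, 0, 0], "rot": [0, 0, 0]}]'

```text
clock: 12.05
ee_pos: [0.6075, -0.0275, 0.096]
ee_rot: [3.142, 0.0, -0.044]
force: [0.2, 0.3, -3.8]
opening: 0.013
grip_force: 39.1
```

Emit:
drive_tool --increments '[{"hand": 0, "slide": [2, 0, 0], "rot": [0, 0, 0]}, {"hand": 0, "slide": [1, 0, 0], "rot": [0, 0, 0]}, {"hand": 0, "slide": [0, 0, 0], "rot": [0, 0, 0]}]'

```text
clock: 12.35
ee_pos: [0.6099, -0.0276, 0.0962]
ee_rot: [3.141, 0.0, -0.044]
force: [0.2, 1.2, -3.9]
opening: 0.0135
grip_force: 39.1
```

Emit:
drive_tool --increments '[{"hand": 0, "slide": [2, 0, 0], "rot": [0, 0, 0]}, {"hand": 0, "slide": [2, 0, 0], "rot": [0, 0, 0]}, {"hand": 0, "slide": [1, 0, 0], "rot": [0, 0, 0]}, {"hand": 0, "slide": [0, 0, 0], "rot": [0, 0, 0]}]'

```text
clock: 12.75
ee_pos: [0.6153, -0.0278, 0.0962]
ee_rot: [3.142, -0.0, -0.044]
force: [-0.5, 0.6, -3.9]
opening: 0.0135
grip_force: 39.1
```

Emit:
drive_tool --increments '[{"hand": 0, "slide": [1.5, 0, 0], "rot": [0, 0, 0]}, {"hand": 0, "slide": [1.5, 0, 0], "rot": [0, 0, 0]}, {"hand": 0, "slide": [0, 0, 0], "rot": [0, 0, 0]}]'

```text
clock: 13.05
ee_pos: [0.6163, -0.0276, 0.0957]
ee_rot: [3.142, 0.005, -0.044]
force: [-5.3, 1.2, -1.1]
opening: 0.013
grip_force: 39.5
```

It has met the column. Release and rise.

Emit:
drive_tool --increments '[{"hand": 0, "slide": [-1, 0, 0.5], "rot": [0, 0, 0]}, {"hand": 0.5, "slide": [0, 0, 0], "rot": [0, 0, 0]}, {"hand": 1, "slide": [0, 0, 0], "rot": [0, 0, 0]}, {"hand": 1, "slide": [0, 0, 0], "rot": [0, 0, 0]}, {"hand": 1, "slide": [0, 0, -30], "rot": [0, 0, 0]}, {"hand": 1, "slide": [0, 0, -50], "rot": [0, 0, 0]}, {"hand": 1, "slide": [0, 0, -50], "rot": [0, 0, 0]}, {"hand": 1, "slide": [0, 0, -20], "rot": [0, 0, 0]}]'

```text
clock: 13.85
ee_pos: [0.6201, -0.0279, 0.252]
ee_rot: [-3.141, -0.011, -0.044]
force: [0.5, 0.0, 0.4]
opening: 0.0857
grip_force: 0.0
```

```bash
python3 -c "
from h import *
plan(.5739,-.2513,.25,73.5); print(r.sense()['joints'].round(2))"
```

```text
rot [  0.4   -0.54 -76.01] then slide [-227.3   19.2    2. ] at [ 0.6201 -0.0279  0.252 ] opening 0.0857 t 13.85
[ 0.09  0.39 -0.15  1.67  0.06  1.08 -1.69]
```

Emit:
drive_tool --increments '[{"hand": 1, "slide": [0, 0, 0], "rot": [0, 0, -8.5]}, {"hand": 1, "slide": [0, 0, 0], "rot": [0, 0, -8.5]}, {"hand": 1, "slide": [0, 0, 0], "rot": [0, 0, -8.5]}, {"hand": 1, "slide": [0, 0, 0], "rot": [0, 0, -8.5]}, {"hand": 1, "slide": [0, 0, 0], "rot": [0, 0, -8.5]}, {"hand": 1, "slide": [0, 0, 0], "rot": [0, 0, -8.5]}, {"hand": 1, "slide": [0, 0, 0], "rot": [0, 0, -8.5]}, {"hand": 1, "slide": [0, 0, 0], "rot": [0, 0, -8.5]}]'

```text
clock: 14.65
ee_pos: [0.6177, -0.0281, 0.2462]
ee_rot: [3.14, -0.001, 1.149]
force: [-0.2, -0.2, 0.7]
opening: 0.0854
grip_force: 0.0
```

Emit:
drive_tool --increments '[{"hand": 1, "slide": [0, 0, 0], "rot": [0, 0, -8]}, {"hand": 1, "slide": [-38, 3, 0], "rot": [0, 0, 0]}, {"hand": 1, "slide": [-38, 3, 0], "rot": [0, 0, 0]}, {"hand": 1, "slide": [-38, 3, 0], "rot": [0, 0, 0]}, {"hand": 1, "slide": [-38, 3, 0], "rot": [0, 0, 0]}, {"hand": 1, "slide": [-38, 3, 0], "rot": [0, 0, 0]}, {"hand": 1, "slide": [-38, 3, 0], "rot": [0, 0, 0]}, {"hand": 1, "slide": [0, 0, 0], "rot": [0, 0, 0]}]'

```text
clock: 15.45
ee_pos: [0.5674, -0.2602, 0.2459]
ee_rot: [3.14, 0.005, 1.272]
force: [0.3, -0.6, -0.9]
opening: 0.0856
grip_force: 0.0
```

Emit:
drive_tool --increments '[{"hand": 1, "slide": [0, 0, 0], "rot": [0, 0, 0]}, {"hand": 1, "slide": [0, 0, 0], "rot": [0, 0, 0]}]'

```text
clock: 15.65
ee_pos: [0.5703, -0.2503, 0.246]
ee_rot: [3.141, -0.001, 1.284]
force: [0.3, 1.2, 0.2]
opening: 0.0855
grip_force: 0.0
```

```bash
python3 -c "
from h import *
T=pose();plan(.5739,-.2513,.099,73.5); snap('wrist','w5')
m=r.camera_model('wrist');M=T@np.array(m['T_tool_cam'])
for p in ((.5739,-.2513,.093),(.5718,-.3938,.093)):
  c=np.linalg.inv(M)@np.append(p,1);print(c[0]/c[2]*m['fx']+m['cx'],c[1]/c[2]*m['fy']+m['cy'])
im=cv2.imread('pics/w5.png');g=cv2.cvtColor(im,cv2.COLOR_BGR2HSV);h=cv2.inRange(g,(0,180,90),(5,255,255))|cv2.inRange(g,(174,180,90),(180,255,255));n,l,s,c=cv2.connectedComponentsWithStats(h);print(s[1:][s[1:,4]>100],c[1:][s[1:,4]>100])
snap('top','t3',(270,20,110,130),3)
a=cv2.imread('pics/t3.png');o=np.zeros((400,640+330,3),np.uint8);o[:390,:330]=a;o[:,330:]=im;cv2.imwrite('pics/m5.png',o[:,:800])"
```

```text
rot [ 0.06 -0.05  0.09] then slide [1.00e-01 3.70e+00 1.47e+02] at [ 0.5703 -0.2503  0.246 ] opening 0.0855 t 15.65
321.16366053971825 207.5922850959989
358.5771861233019 335.70243245858006
[[ 302  189   41   34 1072]] [[321.92537313 205.69962687]]
```

View pics/m5.png

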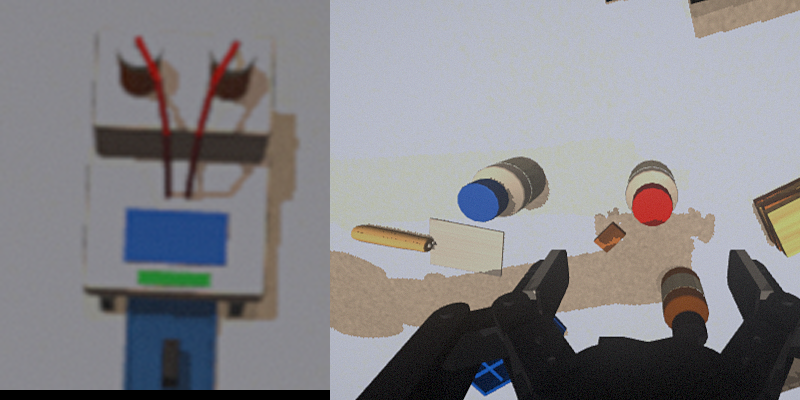

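The tray is under the head and square. The red cap is at (322,206) in the wrist view, within 2 px of the prediction. Descending on red.

Emit:
drive_tool --increments '[{"hand": 1, "slide": [0.5, 3.7, 35], "rot": [0, 0, 0]}, {"hand": 1, "slide": [0, 0, 45], "rot": [0, 0, 0]}, {"hand": 1, "slide": [0, 0, 40], "rot": [0, 0, 0]}, {"hand": 1, "slide": [0, 0, 20], "rot": [0, 0, 0]}, {"hand": 1, "slide": [0, 0, 7], "rot": [0, 0, 0]}, {"hand": 1, "slide": [0, 0, 0], "rot": [0, 0, 0]}, {"hand": 0.4, "slide": [0, 0, 0], "rot": [0, 0, 0]}, {"hand": 0.4, "slide": [0, 0, 0], "rot": [0, 0, 0]}]' --grip_force 35

```text
clock: 16.55
ee_pos: [0.5746, -0.2524, 0.1006]
ee_rot: [3.138, 0.0, 1.283]
force: [0.5, 0.5, 0.4]
opening: 0.0592
grip_force: 0.0
```

Emit:
drive_tool --increments '[{"hand": 0.4, "slide": [0, 0, 0], "rot": [0, 0, 0]}, {"hand": 0.4, "slide": [0, 0, 0], "rot": [0, 0, 0]}, {"hand": 0.4, "slide": [0, 0, 0], "rot": [0, 0, 0]}, {"hand": 0.4, "slide": [0, 0, 0], "rot": [0, 0, 0]}]'

```text
clock: 16.95
ee_pos: [0.5745, -0.2525, 0.1007]
ee_rot: [3.138, 0.0, 1.283]
force: [-1.2, 0.5, 5.3]
opening: 0.0506
grip_force: 37.3
```

Lift to about 0.27.

Emit:
drive_tool --increments '[{"hand": 0.4, "slide": [0, 0, -10], "rot": [0, 0, 0]}, {"hand": 0.4, "slide": [0, 0, -25], "rot": [0, 0, 0]}, {"hand": 0.4, "slide": [0, 0, -35], "rot": [0, 0, 0]}, {"hand": 0.4, "slide": [0, 0, -40], "rot": [0, 0, 0]}, {"hand": 0.4, "slide": [0, 0, -35], "rot": [0, 0, 0]}, {"hand": 0.4, "slide": [0, 0, -20], "rot": [0, 0, 0]}, {"hand": 0.4, "slide": [0, 0, 0], "rot": [0, 0, 0]}]'

```text
clock: 17.65
ee_pos: [0.5748, -0.2527, 0.2678]
ee_rot: [3.134, 0.001, 1.283]
force: [0.0, -0.1, -2.1]
opening: 0.0508
grip_force: 37.0
```

```bash
python3 -c "
from h import *
plan(.5357,.412,.27,73.5);print(r.sense()['joints'].round(2))"
```

```text
rot [ 0.42  0.06 -0.02] then slide [ 626.2 -226.3   -2.2] at [ 0.5748 -0.2527  0.2678] opening 0.0508 t 17.65
[ 0.6   0.4  -0.33  1.63  0.14  1.13 -0.06]
```

Emit:
drive_tool --increments '[{"hand": 0.4, "slide": [9.4, -3.4, 0], "rot": [0, 0, 0]}, {"hand": 0.4, "slide": [23.5, -8.5, 0], "rot": [0, 0, 0]}, {"hand": 0.4, "slide": [37.6, -13.6, 0], "rot": [0, 0, 0]}, {"hand": 0.4, "slide": [37.6, -13.6, 0], "rot": [0, 0, 0]}, {"hand": 0.4, "slide": [37.6, -13.6, 0], "rot": [0, 0, 0]}, {"hand": 0.4, "slide": [37.6, -13.6, 0], "rot": [0, 0, 0]}, {"hand": 0.4, "slide": [37.6, -13.6, 0], "rot": [0, 0, 0]}, {"hand": 0.4, "slide": [37.6, -13.6, 0], "rot": [0, 0, 0]}]'

```text
clock: 18.45
ee_pos: [0.555, 0.0244, 0.2613]
ee_rot: [-3.137, 0.001, 1.284]
force: [0.5, -0.1, -1.5]
opening: 0.0508
grip_force: 36.9
```

Emit:
drive_tool --increments '[{"hand": 0.4, "slide": [37.6, -13.6, 0], "rot": [0, 0, 0]}, {"hand": 0.4, "slide": [37.6, -13.6, 0], "rot": [0, 0, 0]}, {"hand": 0.4, "slide": [37.6, -13.6, 0], "rot": [0, 0, 0]}, {"hand": 0.4, "slide": [37.6, -13.6, 0], "rot": [0, 0, 0]}, {"hand": 0.4, "slide": [37.6, -13.6, 0], "rot": [0, 0, 0]}, {"hand": 0.4, "slide": [37.6, -13.6, 0], "rot": [0, 0, 0]}, {"hand": 0.4, "slide": [37.6, -13.6, 0], "rot": [0, 0, 0]}, {"hand": 0.4, "slide": [37.6, -13.6, 0], "rot": [0, 0, 0]}]'

```text
clock: 19.25
ee_pos: [0.5362, 0.3428, 0.261]
ee_rot: [-3.138, 0.004, 1.284]
force: [0.9, -0.7, -1.4]
opening: 0.0507
grip_force: 36.9
```

Emit:
drive_tool --increments '[{"hand": 0.4, "slide": [32, -11.5, 0], "rot": [0, 0, 0]}, {"hand": 0.4, "slide": [20, -7, 0], "rot": [0, 0, 0]}, {"hand": 0.4, "slide": [8, -3, 0], "rot": [0, 0, 0]}, {"hand": 0.4, "slide": [0, 0, 0], "rot": [0, 0, 0]}, {"hand": 0.4, "slide": [0, 0, 0], "rot": [0, 0, 0]}, {"hand": 0.4, "slide": [0, 0, 0], "rot": [0, 0, 0]}]'

```text
clock: 19.85
ee_pos: [0.5354, 0.403, 0.2631]
ee_rot: [3.141, 0.002, 1.28]
force: [0.9, 0.6, -1.4]
opening: 0.0505
grip_force: 36.9
```

```bash
python3 -c "
from h import *
T=pose();plan(.5357,.412,.139,73.5); snap('wrist','w6')
m=r.camera_model('wrist');M=T@np.array(m['T_tool_cam'])
for p in ((.5357,.412,.038),):
  c=np.linalg.inv(M)@np.append(p,1);print(c[0]/c[2]*m['fx']+m['cx'],c[1]/c[2]*m['fy']+m['cy'])
"
```

```text
rot [ 0.03  0.12 -0.15] then slide [  8.7  -2.2 124.1] at [0.5354 0.403  0.2631] opening 0.0505 t 19.85
314.9677171249405 177.628852200611
```

View pics/w6.png

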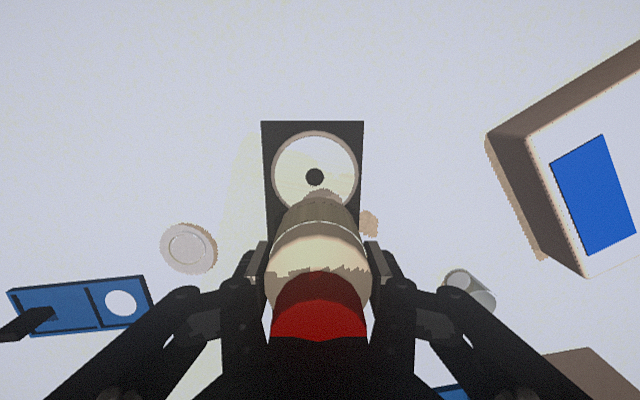

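The stirrer's centre dot is at (314,177), matching the prediction. Lowering red.

Emit:
drive_tool --increments '[{"hand": 0.4, "slide": [4.5, -1, 20], "rot": [0, 0, 0]}, {"hand": 0.4, "slide": [4.2, -1.2, 35], "rot": [0, 0, 0]}, {"hand": 0.4, "slide": [0, 0, 35], "rot": [0, 0, 0]}, {"hand": 0.4, "slide": [0, 0, 20], "rot": [0, 0, 0]}, {"hand": 0.4, "slide": [0, 0, 8], "rot": [0, 0, 0]}, {"hand": 0.4, "slide": [0, 0, 0], "rot": [0, 0, 0]}, {"hand": 0.4, "slide": [0, 0, 0], "rot": [0, 0, 0]}, {"hand": 0.4, "slide": [0, 0, 0], "rot": [0, 0, 0]}]'

```text
clock: 20.7
ee_pos: [0.5359, 0.4148, 0.1476]
ee_rot: [3.14, -0.003, 1.282]
force: [-0.3, -0.3, -2.1]
opening: 0.0506
grip_force: 36.9
```

Emit:
drive_tool --increments '[{"hand": 0.4, "slide": [-2.5, 0, 4], "rot": [0, 0, 0]}, {"hand": 0.4, "slide": [0, 0, 3], "rot": [0, 0, 0]}, {"hand": 0.4, "slide": [0, 0, 1.5], "rot": [0, 0, 0]}, {"hand": 0.4, "slide": [0, 0, 0], "rot": [0, 0, 0]}, {"hand": 0.4, "slide": [0, 0, 0], "rot": [0, 0, 0]}]'

```text
clock: 21.2
ee_pos: [0.5345, 0.4116, 0.1388]
ee_rot: [3.141, 0.0, 1.283]
force: [-1.6, -3.5, 6.0]
opening: 0.051
grip_force: 37.6
```

Contact. Release, rise and head for amber.

Emit:
drive_tool --increments '[{"hand": 0.75, "slide": [0, 0, 0], "rot": [0, 0, 0]}, {"hand": 1, "slide": [0, 0, 0], "rot": [0, 0, 0]}, {"hand": 1, "slide": [0, 0, 0], "rot": [0, 0, 0]}, {"hand": 1, "slide": [0, 0, -15], "rot": [0, 0, 0]}, {"hand": 1, "slide": [0, 0, -45], "rot": [0, 0, 0]}, {"hand": 1, "slide": [0, 0, -45], "rot": [0, 0, 0]}, {"hand": 1, "slide": [0, 0, -20], "rot": [0, 0, 0]}, {"hand": 1, "slide": [0, 0, 0], "rot": [0, 0, 0]}]'

```text
clock: 22.0
ee_pos: [0.5356, 0.4137, 0.268]
ee_rot: [3.136, -0.008, 1.283]
force: [0.1, 0.2, 0.6]
opening: 0.0853
grip_force: 0.0
```

```bash
python3 -c "
from h import *
plan(.5718,-.3938,.26,73.5)"
```

```text
rot [ 0.3  -0.45 -0.  ] then slide [-763.9  264.1    8. ] at [0.5356 0.4137 0.268 ] opening 0.0853 t 22.0
```

Emit:
drive_tool --increments '[{"hand": 1, "slide": [-42.5, 14.7, 0], "rot": [0, 0, 0]}, {"hand": 1, "slide": [-42.5, 14.7, 0], "rot": [0, 0, 0]}, {"hand": 1, "slide": [-42.5, 14.7, 0], "rot": [0, 0, 0]}, {"hand": 1, "slide": [-42.5, 14.7, 0], "rot": [0, 0, 0]}, {"hand": 1, "slide": [-42.5, 14.7, 0], "rot": [0, 0, 0]}, {"hand": 1, "slide": [-42.5, 14.7, 0], "rot": [0, 0, 0]}, {"hand": 1, "slide": [-42.5, 14.7, 0], "rot": [0, 0, 0]}, {"hand": 1, "slide": [-42.5, 14.7, 0], "rot": [0, 0, 0]}]'

```text
clock: 22.8
ee_pos: [0.5498, 0.0504, 0.2618]
ee_rot: [-3.141, 0.001, 1.283]
force: [0.6, -0.2, 0.3]
opening: 0.0856
grip_force: 0.0
```

Emit:
drive_tool --increments '[{"hand": 1, "slide": [-42.5, 14.7, 0], "rot": [0, 0, 0]}, {"hand": 1, "slide": [-42.5, 14.7, 0], "rot": [0, 0, 0]}, {"hand": 1, "slide": [-42.5, 14.7, 0], "rot": [0, 0, 0]}, {"hand": 1, "slide": [-42.5, 14.7, 0], "rot": [0, 0, 0]}, {"hand": 1, "slide": [-42.5, 14.7, 0], "rot": [0, 0, 0]}, {"hand": 1, "slide": [-42.5, 14.7, 0], "rot": [0, 0, 0]}, {"hand": 1, "slide": [-42.5, 14.7, 0], "rot": [0, 0, 0]}, {"hand": 1, "slide": [-42.5, 14.7, 0], "rot": [0, 0, 0]}]'

```text
clock: 23.6
ee_pos: [0.566, -0.3086, 0.2617]
ee_rot: [-3.14, -0.0, 1.283]
force: [0.9, 0.0, 0.2]
opening: 0.0854
grip_force: 0.0
```

Emit:
drive_tool --increments '[{"hand": 1, "slide": [-42.5, 14.7, 0], "rot": [0, 0, 0]}, {"hand": 1, "slide": [-42.5, 14.7, 0], "rot": [0, 0, 0]}, {"hand": 1, "slide": [0, 0, 0], "rot": [0, 0, 0]}, {"hand": 1, "slide": [0, 0, 0], "rot": [0, 0, 0]}, {"hand": 1, "slide": [0, 0, 0], "rot": [0, 0, 0]}, {"hand": 1, "slide": [0, 0, 0], "rot": [0, 0, 0]}]'

```text
clock: 24.2
ee_pos: [0.5714, -0.3946, 0.2622]
ee_rot: [-3.141, -0.001, 1.286]
force: [0.1, -0.4, 1.0]
opening: 0.0853
grip_force: 0.0
```

```bash
python3 -c "
from h import *
T=pose();plan(.5718,-.3938,.099,73.5); snap('wrist','w7',(160,100,320,240),2)
m=r.camera_model('wrist');M=T@np.array(m['T_tool_cam'])
for p in ((.5718,-.3938,.093),(.5718,-.3938,0)):
  c=np.linalg.inv(M)@np.append(p,1);print((c[0]/c[2]*m['fx']+m['cx']-160)*2,(c[1]/c[2]*m['fy']+m['cy']-100)*2)
"
```

```text
rot [-0.01 -0.06  0.18] then slide [  0.9   0.2 163.2] at [ 0.5714 -0.3946  0.2622] opening 0.0853 t 24.2
314.65120929591546 201.65937177837355
314.6986146432945 154.914876351629
```

View pics/w7.png

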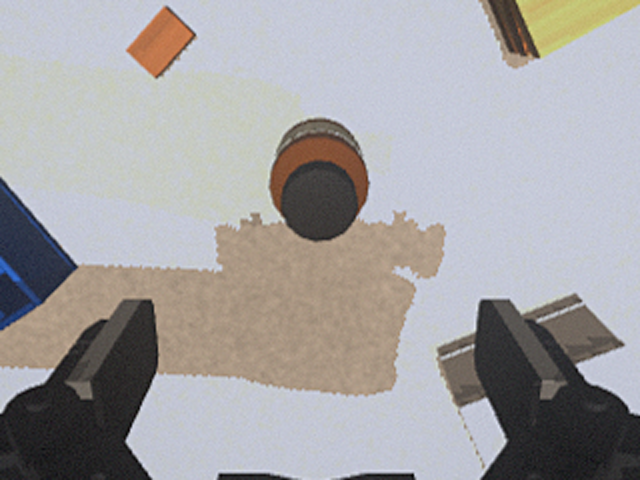

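Amber's cap is at (320,201), about 2 mm to tool +y of the prediction. Descending.

Emit:
drive_tool --increments '[{"hand": 1, "slide": [0.5, 2, 40], "rot": [0, 0, 0]}, {"hand": 1, "slide": [0, 0, 45], "rot": [0, 0, 0]}, {"hand": 1, "slide": [0, 0, 45], "rot": [0, 0, 0]}, {"hand": 1, "slide": [0, 0, 24], "rot": [0, 0, 0]}, {"hand": 1, "slide": [0, 0, 8], "rot": [0, 0, 0]}, {"hand": 1, "slide": [0, 0, 0], "rot": [0, 0, 0]}, {"hand": 0.4, "slide": [0, 0, 0], "rot": [0, 0, 0]}, {"hand": 0.4, "slide": [0, 0, 0], "rot": [0, 0, 0]}]' --grip_force 40

```text
clock: 25.05
ee_pos: [0.5741, -0.3976, 0.1027]
ee_rot: [3.137, 0.001, 1.283]
force: [0.1, 0.4, 0.2]
opening: 0.059
grip_force: 0.0
```

Emit:
drive_tool --increments '[{"hand": 0.4, "slide": [0, 0, 0], "rot": [0, 0, 0]}, {"hand": 0.4, "slide": [0, 0, 0], "rot": [0, 0, 0]}, {"hand": 0.4, "slide": [0, 0, 0], "rot": [0, 0, 0]}, {"hand": 0.4, "slide": [0, 0, 0], "rot": [0, 0, 0]}]'

```text
clock: 25.45
ee_pos: [0.5738, -0.3976, 0.1029]
ee_rot: [3.138, 0.001, 1.283]
force: [-1.1, 0.8, 6.2]
opening: 0.0508
grip_force: 42.3
```

Emit:
drive_tool --increments '[{"hand": 0.4, "slide": [0, 0, -10], "rot": [0, 0, 0]}, {"hand": 0.4, "slide": [0, 0, -25], "rot": [0, 0, 0]}, {"hand": 0.4, "slide": [0, 0, -35], "rot": [0, 0, 0]}, {"hand": 0.4, "slide": [0, 0, -40], "rot": [0, 0, 0]}, {"hand": 0.4, "slide": [0, 0, -35], "rot": [0, 0, 0]}, {"hand": 0.4, "slide": [0, 0, -20], "rot": [0, 0, 0]}, {"hand": 0.4, "slide": [0, 0, 0], "rot": [0, 0, 0]}]'

```text
clock: 26.15
ee_pos: [0.5743, -0.3978, 0.2701]
ee_rot: [3.134, 0.002, 1.283]
force: [1.3, 0.4, -2.3]
opening: 0.0506
grip_force: 42.1
```

```bash
python3 -c "
from h import *
plan(.4985,.3012,.27,73.5)"
```

```text
rot [ 0.46  0.14 -0.02] then slide [ 6.487e+02 -2.712e+02  1.000e-01] at [ 0.5743 -0.3978  0.2701] opening 0.0506 t 26.15
```

Emit:
drive_tool --increments '[{"hand": 0.4, "slide": [9.2, -3.9, 0], "rot": [0, 0, 0]}, {"hand": 0.4, "slide": [23, -9.7, 0], "rot": [0, 0, 0]}, {"hand": 0.4, "slide": [36.9, -15.5, 0], "rot": [0, 0, 0]}, {"hand": 0.4, "slide": [36.9, -15.5, 0], "rot": [0, 0, 0]}, {"hand": 0.4, "slide": [36.9, -15.5, 0], "rot": [0, 0, 0]}, {"hand": 0.4, "slide": [36.9, -15.5, 0], "rot": [0, 0, 0]}, {"hand": 0.4, "slide": [36.9, -15.5, 0], "rot": [0, 0, 0]}, {"hand": 0.4, "slide": [36.9, -15.5, 0], "rot": [0, 0, 0]}]'

```text
clock: 26.95
ee_pos: [0.5404, -0.121, 0.2628]
ee_rot: [-3.137, 0.0, 1.283]
force: [0.2, -0.5, -0.4]
opening: 0.0512
grip_force: 42.1
```

Emit:
drive_tool --increments '[{"hand": 0.4, "slide": [36.9, -15.5, 0], "rot": [0, 0, 0]}, {"hand": 0.4, "slide": [36.9, -15.5, 0], "rot": [0, 0, 0]}, {"hand": 0.4, "slide": [36.9, -15.5, 0], "rot": [0, 0, 0]}, {"hand": 0.4, "slide": [36.9, -15.5, 0], "rot": [0, 0, 0]}, {"hand": 0.4, "slide": [36.9, -15.5, 0], "rot": [0, 0, 0]}, {"hand": 0.4, "slide": [36.9, -15.5, 0], "rot": [0, 0, 0]}, {"hand": 0.4, "slide": [36.9, -15.5, 0], "rot": [0, 0, 0]}, {"hand": 0.4, "slide": [36.9, -15.5, 0], "rot": [0, 0, 0]}]'

```text
clock: 27.75
ee_pos: [0.5052, 0.196, 0.263]
ee_rot: [-3.138, 0.003, 1.283]
force: [0.4, -0.1, -0.8]
opening: 0.0512
grip_force: 42.1
```

Emit:
drive_tool --increments '[{"hand": 0.4, "slide": [36.9, -15.5, 0], "rot": [0, 0, 0]}, {"hand": 0.4, "slide": [32, -13.5, 0], "rot": [0, 0, 0]}, {"hand": 0.4, "slide": [18, -7.5, 0], "rot": [0, 0, 0]}, {"hand": 0.4, "slide": [9, -4, 0], "rot": [0, 0, 0]}, {"hand": 0.4, "slide": [0, 0, 0], "rot": [0, 0, 0]}, {"hand": 0.4, "slide": [0, 0, 0], "rot": [0, 0, 0]}, {"hand": 0.4, "slide": [0, 0, 0], "rot": [0, 0, 0]}]'

```text
clock: 28.45
ee_pos: [0.4964, 0.2961, 0.2646]
ee_rot: [3.142, 0.002, 1.28]
force: [-0.0, -0.5, -1.3]
opening: 0.0508
grip_force: 42.1
```

```bash
python3 -c "
from h import *
plan(.4978,.2988,.106,73.5)"
```

```text
rot [ 0.    0.11 -0.15] then slide [  3.    0.6 158.6] at [0.4964 0.2961 0.2646] opening 0.0508 t 28.45
```

Emit:
drive_tool --increments '[{"hand": 0.4, "slide": [1, 0, 30], "rot": [0, 0, 0]}, {"hand": 0.4, "slide": [0, 0, 40], "rot": [0, 0, 0]}, {"hand": 0.4, "slide": [0, 0, 40], "rot": [0, 0, 0]}, {"hand": 0.4, "slide": [0, 0, 25], "rot": [0, 0, 0]}, {"hand": 0.4, "slide": [0, 0, 12], "rot": [0, 0, 0]}, {"hand": 0.4, "slide": [0, 0, 3], "rot": [0, 0, 0]}, {"hand": 0.4, "slide": [0, 0, 0], "rot": [0, 0, 0]}, {"hand": 0.4, "slide": [0, 0, 0], "rot": [0, 0, 0]}]'

```text
clock: 29.25
ee_pos: [0.4973, 0.2997, 0.1168]
ee_rot: [3.139, -0.002, 1.282]
force: [0.5, 0.4, -1.1]
opening: 0.0508
grip_force: 42.1
```

```bash
python3 -c "
from h import *
plan(.4978,.2988,.1057,73.5)"
```

```text
rot [ 0.13 -0.13 -0.02] then slide [-0.7  0.8 11.1] at [0.4973 0.2997 0.1168] opening 0.0508 t 29.25
```

Emit:
drive_tool --increments '[{"hand": 0.4, "slide": [-0.5, 0.5, 6], "rot": [0, 0, 0]}, {"hand": 0.4, "slide": [0, 0, 3], "rot": [0, 0, 0]}, {"hand": 0.4, "slide": [0, 0, 1.5], "rot": [0, 0, 0]}, {"hand": 0.4, "slide": [0, 0, 0.8], "rot": [0, 0, 0]}, {"hand": 0.4, "slide": [0, 0, 0], "rot": [0, 0, 0]}, {"hand": 0.4, "slide": [0, 0, 0], "rot": [0, 0, 0]}]'

```text
clock: 29.85
ee_pos: [0.4968, 0.2986, 0.1058]
ee_rot: [3.14, 0.001, 1.283]
force: [-4.1, -3.1, 11.8]
opening: 0.0506
grip_force: 43.3
```

Contact. Release, rise and back away.

Emit:
drive_tool --increments '[{"hand": 0.75, "slide": [0, 0, 0], "rot": [0, 0, 0]}, {"hand": 1, "slide": [0, 0, 0], "rot": [0, 0, 0]}, {"hand": 1, "slide": [0, 0, 0], "rot": [0, 0, 0]}, {"hand": 1, "slide": [0, 0, -15], "rot": [0, 0, 0]}, {"hand": 1, "slide": [0, 0, -45], "rot": [0, 0, 0]}, {"hand": 1, "slide": [0, 0, -50], "rot": [0, 0, 0]}, {"hand": 1, "slide": [0, 0, -50], "rot": [0, 0, 0]}, {"hand": 1, "slide": [-40, 0, -30], "rot": [0, 0, 0]}]'

```text
clock: 30.65
ee_pos: [0.4858, 0.266, 0.2997]
ee_rot: [3.137, -0.01, 1.29]
force: [1.9, -0.8, 0.9]
opening: 0.0857
grip_force: 0.0
```

Emit:
drive_tool --increments '[{"hand": 1, "slide": [-42, 20, 0], "rot": [0, 0, 0]}, {"hand": 1, "slide": [-45, 0, 0], "rot": [0, 0, 0]}, {"hand": 1, "slide": [-45, 0, 0], "rot": [0, 0, 0]}, {"hand": 1, "slide": [-45, 0, 0], "rot": [0, 0, 0]}, {"hand": 1, "slide": [-45, 0, 0], "rot": [0, 0, 0]}, {"hand": 1, "slide": [-45, 0, 0], "rot": [0, 0, 0]}, {"hand": 1, "slide": [-45, 0, 0], "rot": [0, 0, 0]}, {"hand": 1, "slide": [-45, 0, 0], "rot": [0, 0, 0]}]'

```text
clock: 31.45
ee_pos: [0.4022, -0.0891, 0.295]
ee_rot: [3.139, -0.0, 1.283]
force: [1.0, -0.8, -0.4]
opening: 0.0854
grip_force: 0.0
```

Emit:
drive_tool --increments '[{"hand": 1, "slide": [-45, 0, 0], "rot": [0, 0, 0]}, {"hand": 1, "slide": [-45, 0, 0], "rot": [0, 0, 0]}, {"hand": 1, "slide": [-45, 0, 0], "rot": [0, 0, 0]}, {"hand": 1, "slide": [0, 0, 0], "rot": [0, 0, 0]}, {"hand": 1, "slide": [0, 0, 0], "rot": [0, 0, 0]}, {"hand": 1, "slide": [0, 0, 0], "rot": [0, 0, 0]}]'

```text
clock: 32.05
ee_pos: [0.3652, -0.216, 0.2943]
ee_rot: [3.141, -0.0, 1.285]
force: [-0.0, 0.6, -0.4]
opening: 0.0857
grip_force: 0.0
```

```bash
python3 -c "
from h import *
snap('top','t4',(110,20,270,220),2.9)
for p in((.5357,.412,.131),(.498,.3008,.096),(.4671,.1917,.096)):
  u,v=proj('top',p);print((u-110)*2.9,(v-20)*2.9)"
```

```text
84.18518389077465 423.908113463341
233.22813626825507 474.9703049818331
364.8321909294803 511.58222035996033
```

```bash
python3 -c "
import cv2;im=cv2.imread('pics/t4.png');print(im.shape)
o=im[:600,:783];cv2.imwrite('pics/t4c.png',cv2.convertScaleAbs(o,alpha=1.4))"
```

```text
(638, 783, 3)
```

View pics/t4c.png

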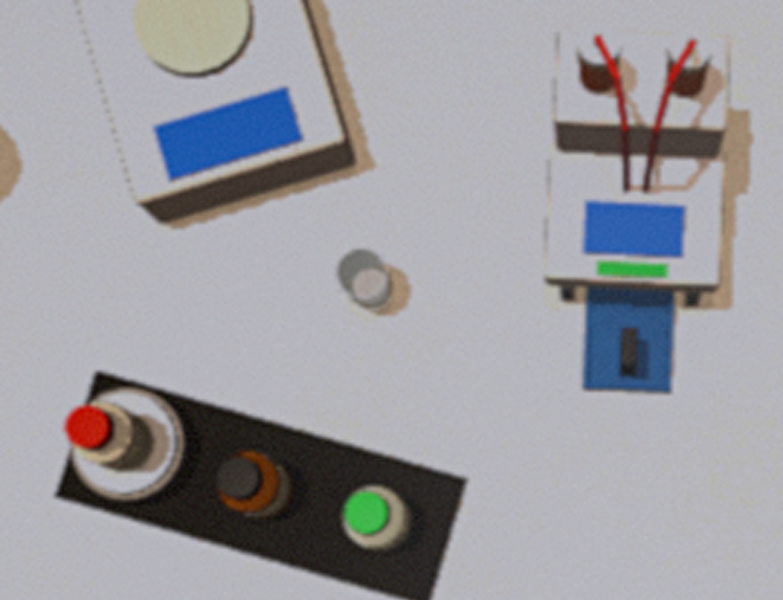

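The final view shows red on the stirrer, with its cap at (89,426) about 4 mm off. Amber is mid-mat at (239,478), about 5 mm off, green is unmoved, and the tray is square under the head. One numeric check on the tray's rear edge, then hand in.

```bash
python3 -c "
from h import *
p=ray('top',628/2.9+110-.4,389/2.9+20-.4,.01);print(p, 'home .584 -.026')
if p[0]>.575: print(r.close_job())"
```

```text
[ 0.58514559 -0.02726732  0.01      ] home .584 -.026
the job is handed in; nothing more can be done
None
```

I finished and handed in the job at about 32 s on the robot clock. The cup is in the tray's well with the tray fully home under the head, red is about 4 mm off the stirrer's centre, amber is about 5 mm off the mat's centre, green is where it started, everything is let go, and I did not recheck blue at the end.

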